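Fit the lane divider and hold back the pusher for a refill

TASK

The counter display tray has one lane with packs in it and one empty lane that I want to refill. Set the loose divider into the slots between the two lanes, lowering it rather than dropping it, until its foot sits flat on the tray floor, and let go of it; then draw the empty lane's spring-loaded pusher back until the front of its paddle is level with the fill line, and finish while still holding it there so that I can load the new packs. Do not disturb the packs in the other lane or the other things on the counter.

Things in the scene. Friction and masses are not known exactly. Their poses are not given: they have to be found in the camera images.
- tray: Grey two-lane pusher tray, fixed, 212 (x) x 184 (y) mm. Origin: centre of underside; x along the lanes to the customer's side, z up. Floor top at z = 6. Stocked lane on +y, empty lane on -y, each with a pusher on a 34 mm wide, 4 mm high track at y = +-45. Side walls y = +-78 to 83, with 14 mm rims, top at z = 44; end lips (inner faces x = +-100) 34 high. Slotted posts at y = 0: see slot_centre.
- slot_centre (a point): On the tray floor midway between the slots, tray (0, 0, 6) mm: the divider's origin belongs here, its x along the tray's x (either way). At each end (x = +-90 to 102) a post 24 mm wide (38 at its top) has a vertical slot 10 mm wide (y = -5 to 5), open at the top and towards the middle, closed at x = +-100, straight from floor to z = 52, flaring to 30 mm at z = 69, its top.
- divider: Loose grey plastic lane divider, about 0.13 kg, standing upright on its foot on the counter; symmetric end for end. Origin: centre of the foot's underside; x along its length, z up. Foot 170 x 24 x 4 mm; upright plate 6 mm thick (y), 194 mm long (180 mm long below z = 16), up to z = 80; along the top a grip bead 190 x 10 (y) mm from z = 78 to 92.
- divider_grip (a point): Middle of the divider's grip bead, 85 mm above its origin, where it is 10 mm thick.
- pusher (a joint): Travel of the empty lane's pusher in m: 0 = at rest at its front stop, growing as it is drawn back along the tray's -x; 0.100 = paddle's front face level with the fill line; end stop 0.120. A spring always pulls it back to 0, with 4 N at 0 and 6 N at 0.100; it does not latch.
- pusher_top (a point): Top middle of the empty lane's pusher paddle, moving with it: black upright plate 10 mm thick along the tray's x (front face 5 mm ahead towards +x), 50 mm wide (y), from 18 to 84 mm above the counter. At rest at tray (57, -45) mm. Behind it (-x), lower than 37 mm above the counter, sit a shoe and a spring coil, to 29 mm behind this point.
- fill_line (a point): Point at the fill line's x over the middle of the empty lane, tray (-38, -45, 44) mm. The line is thin and black, across the tray floor and both side rims, square to the lanes.
- pack0: White and brown pack 30 (x) x 54 x 52 mm high in the stocked lane, number 1 from the customer's end; origin at the centre of its underside. To be left alone.
- pack1: White and brown pack 30 (x) x 54 x 52 mm high in the stocked lane, number 2 from the customer's end; origin at the centre of its underside. To be left alone.
- pack2: White and brown pack 30 (x) x 54 x 52 mm high in the stocked lane, number 3 from the customer's end; origin at the centre of its underside. To be left alone.
- terminal: Black card terminal lying on the counter, 165 (x) x 78 x 50 mm; origin at the centre of its underside. To be left alone.
- bell: Steel counter bell, 84 mm across, 56 mm high; origin at the centre of its underside. To be left alone.
- tickets: Block of paper tickets on a black base, 110 (x) x 50 x 51 mm; origin at the centre of its underside. To be left alone.
Mind the look-alikes: they are no part of the job. Of the things that look like the divider, the smallest one is meant.

How it is judged:
By the outcome, as a careful person would: the job done as asked, in the order asked, and still so for the second after the job is handed in, while the arm keeps its last pose, push and grip.
It also fails if it takes over 51 s, if anything falls off the work surface, if the arm or the gripper's body presses on something with over 40 N, if the wrist force passes 120 N, or if a joint passes its speed limit or range.

ROBOT

A 6-joint arm with a two-finger parallel gripper is mounted at the origin on the work surface. World frame = base frame: x ahead of the robot, y to its left, z up, the work surface at z = 0. Lengths are in mm, angles in rad, forces in N, time in s.
With the tool pointing down it reaches from about 400 to 925 mm from the base axis. Payload 12.5 kg.
Tool frame: the origin (TCP) lies between the finger pads; the fingertips stand env.tip_extent ahead of it and the grasp point (between the pads) lies 11 mm behind it (env.tip_extent is the distance from the TCP to the fingertips, in mm); z points along the fingers, y is the line along which they close (so a half turn about z gives the same grasp; the last joint's range is limited). The gripper opens to 95 mm and grips with 3 to 60 N. Pads are 20 mm wide; open, the fingers measure 119 mm over their backs; the gripper's body (75 mm by 180 mm) begins 59 mm behind the grasp point.
Start: joints at [1.038, 0.491, 1.559, -0, 1.092, -0.106], TCP at [258.711, 568.959, 222.661] pointing down, gripper open.
Joint ranges: [-3.1, 3.1], [-0.84, 2.19], [0.05, 2.79], [-1.13, 4.28], [0.06, 2.93], [-2.69, 2.69]. Speed limits (rad/s): [2.22, 2.22, 2.79, 3.14, 3.14, 3.14].

INTERFACE

Orientations are given as [roll, pitch, yaw] about the fixed x, y, z axes, in that order (R = Rz(yaw) Ry(pitch) Rx(roll)).
In Python, from cell import env gives the robot as it stands.
- The arm moves only by the tool carry_out, never from a script. Its argument "motion" is a list of rows, each a list of 5 numbers: the shift along the tool's x, y, z in mm, then the turn about the tool's z in degrees, then the closure, from 0 (fully open) to 1 (shut). A call has 1 to 12 rows; each row shifts and turns the commanded pose from where the row before left it, along the tool's axes as they then stand; what a row does not reach is not made up. A row lasts 1/10 s, in which the tool goes at most 50 mm and 8.59 degrees, less where a joint would pass 70% of its speed; a pose out of reach is approached as far as the arm can. A call with a gripper value outside its range is refused whole. The fingers move at their own pace and stop on an object; the grip force is fixed at half the most. Time passes only in rows, so rows that do not move let the fingers close. It gives the time, the measured TCP pose, the force, the opening and the grip force at its end, in the units of the state.
- env.state(): the state, without advancing time (a new reading comes with each control period).
- env.read_camera(name): name is "scene" or "top" or "wrist"; returns a dict with "color" (400x640x3 uint8, red, green, blue), "K" (3x3 intrinsics, pixels), "dist" ([k1, k2, p1, p2, k3] as OpenCV has them; the pictures are not rectified), "R" (3x3) and "t" (3): a world point X has camera coordinates R X + t; the wrist camera has in their place "hand_eye" (4x4, takes a point from camera to tool coordinates, whose origin is the TCP and whose axes are the flange's). Camera axes: x right, y down, z forward; pixel columns grow to the right and rows downward; lengths in mm; the calibration is good to about 2 mm. A picture is of the moment at which its call begins: read the wrist's pose just before it. There is no depth.
- env.job_done(): hands the job in; it is judged then, once.
The state is a dict: "t": time; "joints": joint angles; "qvel": joint speeds; "tau": joint torques, N m; "eef_pos": TCP position; "tcp_rot": TCP orientation; "ft_force": force on the tool from outside, world axes, zero at the start; "moment": the same for the moment, N m; "opening": opening from 0.0 (shut) to 1.0 (fully open); "grip_force": force on a finger pad.
Only numpy, scipy, OpenCV 4.12 (cv2) and the standard library are available. Lean on these libraries where they do the work, as an engineer would, in place of code of your own. Each camera call takes 0.05 s, during which the arm holds its last target. There are 200 camera calls.

## Working session

There is one attempt and no reset: what is moved stays moved. The work goes in short steps, Python scripts to look and compute and a tool call to move; the robot and the scene stay as the last step left them, time stands still between calls to the robot, and variables do not carry over. Pictures are saved under pics/ and viewed, at most 10 in all, crops included, and the job is handed in when it is done.

Besides the shell and the picture viewer there is one more tool, called after ">>>" as a command line: name --pt "numbers of a row" for each row, then --argument value for the rest. carry_out: Moves the arm, as the interface text tells. Its arguments: {"type":"object","properties":{"motion":{"type":"array"}},"required":["motion"]}

```bash
mkdir -p pics; cat > h.py <<'E'
import numpy as np, cv2
from cell import env
def cam(n):
    s=env.state(); c=env.read_camera(n)
    if n=="wrist":
        from scipy.spatial.transform import Rotation as Ro
        T=np.eye(4); T[:3,:3]=Ro.from_euler('xyz',s["tcp_rot"]).as_matrix(); T[:3,3]=s["eef_pos"]
        W=np.linalg.inv(T@np.array(c["hand_eye"])); c["R"],c["t"]=W[:3,:3],W[:3,3]
    for k in("K","dist","R","t"): c[k]=np.array(c[k],float)
    return c
def save(n,c,f=1.25): cv2.imwrite("pics/"+n,cv2.resize(c["color"][:,:,::-1],None,fx=f,fy=f))
def rays(c,px):
    u=cv2.undistortPoints(np.array(px,float).reshape(-1,1,2),c["K"],c["dist"])[:,0]
    return -c["R"].T@c["t"], np.c_[u,np.ones(len(u))]@c["R"]
def onz(c,px,z):
    o,d=rays(c,px); return o+d*((z-o[2])/d[:,2])[:,None]
def proj(c,X):
    return cv2.projectPoints(np.array(X,float).reshape(-1,1,3),cv2.Rodrigues(c["R"])[0],c["t"],c["K"],c["dist"])[0][:,0]
E
python3 - <<'E'
from h import *
print(env.state(), env.tip_extent)
import pickle
d={}
for n in("scene","top"):
    c=cam(n);save(n+"0.png",c);d[n]=c;print(n,-c["R"].T@c["t"])
pickle.dump(d,open("c0.pkl","wb"))
E
```

```text
{'t': 0.0, 'joints': array([ 1.03845584e+00,  4.91529987e-01,  1.55947447e+00, -1.86495601e-05,
        1.09168484e+00, -1.05602003e-01]), 'qvel': array([-7.99221157e-04,  1.13780528e-03, -1.76979961e-03, -5.94422877e-04,
       -8.40210339e-04, -2.66283864e-05]), 'tau': array([ 8.36797371e-04, -6.12654090e+01, -2.58189315e+01,  6.92310906e-02,
        4.81397426e-02, -9.55186692e-05]), 'eef_pos': array([258.54957968, 568.74544719, 222.07149817]), 'tcp_rot': array([-3.14050037e+00, -9.91448436e-05,  2.71486273e+00]), 'ft_force': array([ 0.38313212,  0.05210093, -0.62014057]), 'moment': array([ 0.006558  ,  0.01579798, -0.00016495]), 'grip_force': 0.0, 'opening': 0.9954944952485623} 8.0
scene [ 818.61018914  465.08014478 1279.55605134]
top [ 168.34280663 -154.83169493 1862.53618869]
```

View pics/scene0.png

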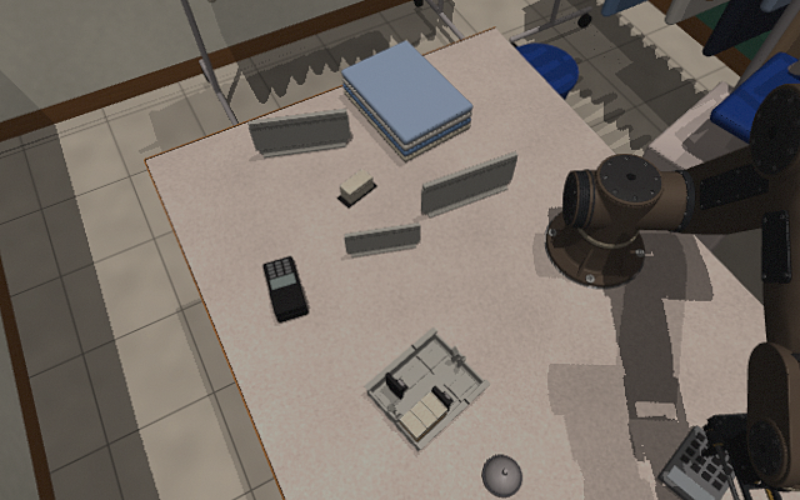

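View pics/top0.png

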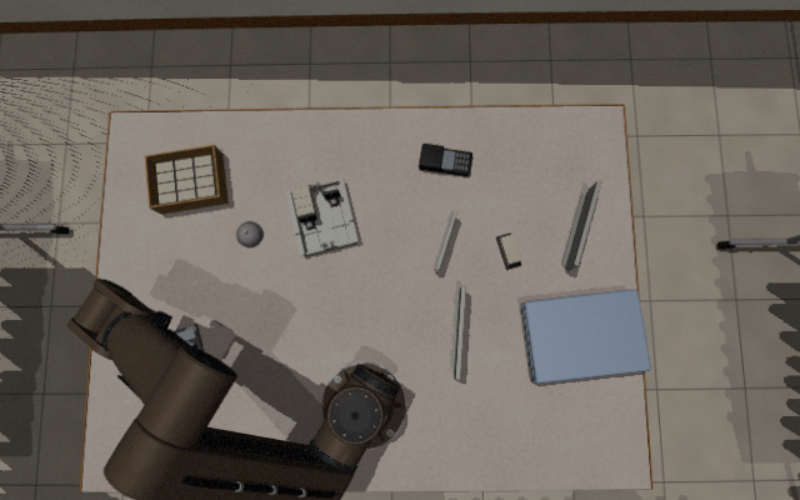

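The scene view shows three dividers. The smallest is at (382,240) in scene and (446,243) in top. The tray is at (425,388) in scene and (324,218) in top, with terminal, tickets and bell around it. Next I enlarge the top view for pixel measurement.

```bash
python3 - <<'E'
from h import *
import pickle
d=pickle.load(open("c0.pkl","rb"))
t=d["top"]["color"][:,:,::-1]; s=d["scene"]["color"][:,:,::-1]
r=lambda im,x,y,w,h,f:cv2.resize(im[y:y+h,x:x+w],None,fx=f,fy=f,interpolation=cv2.INTER_CUBIC)
# rows: top tray | top divider ; scene tray | scene divider
A=np.hstack([r(t,226,138,66,74,4.0),r(t,335,160,60,74,4.0)])
B=np.hstack([r(s,286,258,110,105,2.8),r(s,266,172,80,105,2.8)])
w=max(A.shape[1],B.shape[1])
p=lambda a:np.pad(a,((0,0),(0,w-a.shape[1]),(0,0)))
im=np.vstack([p(A),p(B)]);print(A.shape,B.shape);cv2.imwrite("pics/crop1.png",im)
c=d["top"]
a=np.array([[455,213],[437,272]])/1.25
print("div bead",onz(c,a,92))
print("tray c",onz(c,np.array([[324,218]])/1.25,44), "corners", onz(c,np.array([[289,190],[345,180],[359,245],[304,256]])/1.25,40))
print("others",onz(c,np.array([[446,160],[509,251],[250,234]])/1.25,50))
E
```

```text
(296, 504, 3) (294, 532, 3)
div bead [[ 570.21806061 -283.75367173   92.        ]
 [ 391.16619964 -226.005286     92.        ]]
tray c [[570.33216852 120.38777     44.        ]] corners [[662.86761445 232.84762312  40.        ]
 [692.97470342  56.37063377  40.        ]
 [484.44457594  11.31578914  40.        ]
 [451.99905377 181.21970256  40.        ]]
others [[ 750.97215774 -262.60848817   50.        ]
 [ 458.62243834 -449.13932069   50.        ]
 [ 521.27989476  348.59204368   50.        ]]
```

View pics/crop1.png

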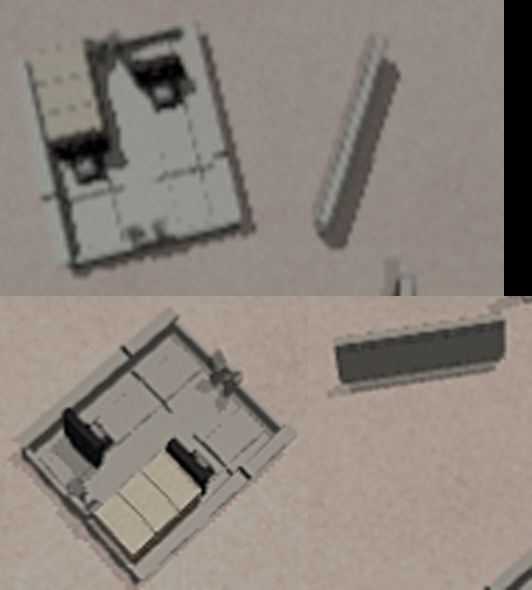

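The crop shows the tray's long side going up in the top view. The packs are at the upper left and the empty-lane pusher at upper right (165,80). The fill line runs at about y=165–195, and the divider bead from (375,40) to (322,228). Bead length comes out at 188 mm (190 expected) and tray length at about 216 mm. Next I move above the tray for a wrist view.

>>> carry_out --pt "-36 -24 -15 0 0" --pt "-36 -24 -15 0 0" --pt "-36 -24 -15 0 0" --pt "-36 -24 -15 0 0" --pt "-36 -24 -15 0 0" --pt "-36 -24 -15 0 0" --pt "-36 -24 -15 0 0" --pt "-36 -24 -15 0 0" --pt "-36 -24 -15 0 0" --pt "-36 -24 -15 0 0" --pt "-36 -24 -15 0 0" --pt "0 0 0 0 0"

```text
t: 1.3
eef_pos: [512.2, 161.2, 388.8]
tcp_rot: [3.141, 0.002, 2.711]
ft_force: [0.1, 0.3, -0.7]
opening: 0.998
grip_force: 0.0
```

```bash
cat >> h.py <<'E'
def rel(target_xyz, yaw_deg):
    s=env.state(); p=s["eef_pos"]; y=s["tcp_rot"][2]; d=np.array(target_xyz)-p
    c,n=np.cos(y),np.sin(y)
    turn=-((yaw_deg-np.degrees(y)+180)%360-180)
    print("at",p.round(1),np.degrees(s["tcp_rot"]).round(2),"t",s["t"],"tool shift",(c*d[0]+n*d[1]).round(1),(n*d[0]-c*d[1]).round(1),(-d[2]).round(1),"turn",turn.round(2))
E
python3 - <<'E'
from h import *
import pickle
c=cam("wrist");pickle.dump(c,open("w1.pkl","wb"));save("w1.png",c)
print(env.state()["eef_pos"],c["hand_eye"],c["K"]); rel([481,-255,300],162)
E
```

```text
[510.95132033 162.84132386 387.84244305] [[ 3.16048376e-04 -9.54442082e-01 -2.98396065e-01  8.55318190e+01]
 [ 9.99998129e-01 -2.67889514e-04  1.91601994e-03  8.45345679e-01]
 [-1.90866724e-03 -2.98396112e-01  9.54440211e-01 -1.61025461e+02]
 [ 0.00000000e+00  0.00000000e+00  0.00000000e+00  1.00000000e+00]] [[343.77950355   0.         317.61066043]
 [  0.         343.77950355 197.38202033]
 [  0.           0.           1.        ]]
at [511.  162.8 387.8] [1.7998e+02 3.0000e-02 1.5534e+02] t 1.35 tool shift -147.1 -392.2 87.8 turn -6.66
```

View pics/w1.png

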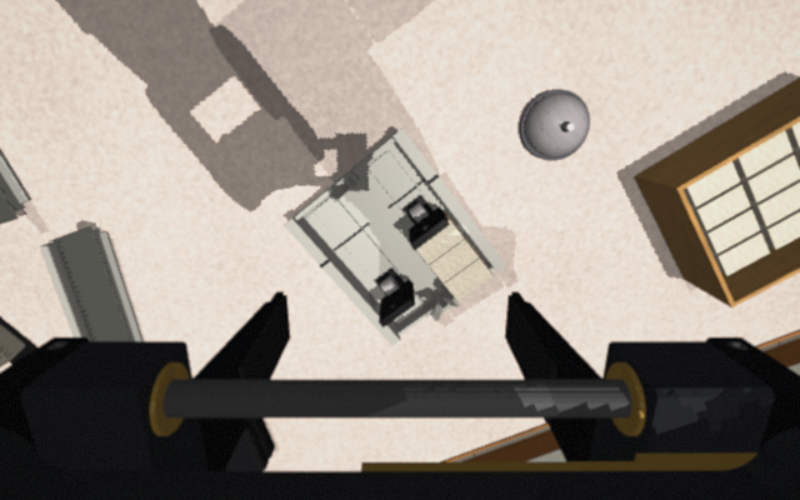

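The wrist view shows the tray around (390,235). Its robot-side end is at (287,218)–(397,130), the empty-lane pusher at (392,295), and the divider at (90,280). I'll go lower, aligned with the tray, for a precise measurement.

```bash
python3 -c "
from h import *
rel([625,133,240],193)"
```

```text
at [511.  162.8 387.8] [1.7998e+02 3.0000e-02 1.5534e+02] t 1.35 tool shift -116.1 20.5 147.8 turn -37.66
```

>>> carry_out --pt "-23 4 30 0 0" --pt "-23 4 30 0 0" --pt "-23 4 30 0 0" --pt "-23 4 30 0 0" --pt "-23 4 30 0 0" --pt "0 0 0 -7.5 0" --pt "0 0 0 -7.5 0" --pt "0 0 0 -7.5 0" --pt "0 0 0 -7.5 0" --pt "0 0 0 -7.5 0" --pt "0 0 0 0 0" --pt "0 0 0 0 0"

```text
t: 2.55
eef_pos: [622.4, 136.1, 237.3]
tcp_rot: [3.141, -0.001, -2.917]
ft_force: [-0.6, -0.5, -0.1]
opening: 0.999
grip_force: 0.0
```

```bash
python3 - <<'E'
from h import *
import pickle
c=cam("wrist");pickle.dump(c,open("w2.pkl","wb"));save("w2.png",c)
print(env.state()["eef_pos"],env.state()["tcp_rot"])
E
```

```text
[622.51428997 135.92117253 237.4036046 ] [ 3.14138797e+00 -3.98363229e-04 -2.91682307e+00]
```

View pics/w2.png

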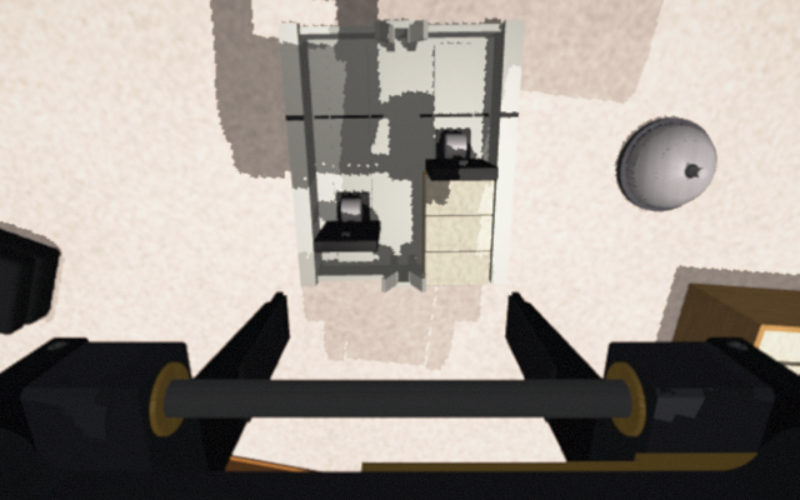

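The aligned wrist view shows the tray with rims at x≈286 and 519, the fill line at row ≈116, and posts at (402,33) and (404,281). The empty-lane pusher top is at (347,243) and the stocked pusher is at row ≈175. Next I extract edges at subpixel accuracy.

```bash
cat > tray.py <<'E'
from h import *
import pickle
c=pickle.load(open("w2.pkl","rb")); im=c["color"].astype(float)
chroma=cv2.GaussianBlur((im[:,:,0]-im[:,:,2])/(im.sum(2)/3+1),(0,0),0.7)
g=im.sum(2)/3
def cross(p,x0):  # subpixel crossing midway
    m=(p.max()+p.min())/2; i=np.where((p[:-1]-m)*(p[1:]-m)<=0)[0]
    return [x0+k+(m-p[k])/(p[k+1]-p[k]) for k in i]
L=[];Rr=[]
for r in range(30,215,8):
    a=cross(chroma[r,218:240],218); b=cross(chroma[r,402:426],402)
    if len(a)==1: L.append([a[0],r])
    if len(b)==1: Rr.append([b[0],r])
def fit(P):
    P=P[:,:2]; 
    for _ in range(3):
        m=np.polyfit(P[:,0],P[:,1],1); e=P[:,1]-np.polyval(m,P[:,0]); P=P[abs(e)<max(1.5,1.5*e.std())]
    return m,np.abs(e).max(),len(P)
for n,P in(("L",L),("R",Rr)):
    m,e,k=fit(onz(c,P,44)); print(n,"slope deg",np.degrees(np.arctan(m[0])),"y at x=570",np.polyval(m,570),e,k)
F=[]
for cols in(range(231,238),range(406,413)):
    pts=[]
    for x in cols:
        p=g[86:101,x]; w=np.clip(np.median(p)-15-p,0,None)
        if w.sum()>0: pts.append([x,(w*np.arange(86,101)).sum()/w.sum()])
    W=onz(c,pts,44); F.append(W.mean(0)); print("fill",np.mean(pts,0),W.mean(0),W.std(0))
# fill line direction -> tray yaw
d=F[1]-F[0]; print("yaw from fill",np.degrees(np.arctan2(-d[0],d[1])))
E
python3 tray.py; python3 - <<'E'
from h import *
import pickle
c=pickle.load(open("w2.pkl","rb"))
V=lambda *p:np.array(p)/1.25
print("posts z69",onz(c,V([402,22],[403,290]),69)); print("endcorners z44",onz(c,V([281,23],[523,20],[302,286],[505,284]),44))
print("pusher top",onz(c,V([347,243]),84))
E
```

```text
L slope deg 13.492886361863272 y at x=570 35.55679822458879 0.3482706285690682 15
R slope deg 13.938439926687987 y at x=570 224.71920426915491 0.8277407382839215 18
fill [234.          93.90042896] [561.5260496   39.26712727  44.        ] [0.48360445 1.91934843 0.        ]
fill [409.         91.4197522] [520.69834674 207.12375009  44.        ] [0.70899627 1.84504821 0.        ]
yaw from fill 13.670570268897356
posts z69 [[480.474189   108.90312715  69.        ]
 [675.48466022 155.09212756  69.        ]]
endcorners z44 [[496.69510261  20.57569918  44.        ]
 [454.49025123 195.57843468  44.        ]
 [702.03552423  69.42657998  44.        ]
 [660.04448221 245.02650085  44.        ]]
pusher top [[640.9457124  102.84259208  84.        ]]
```

Tray pose agrees three ways: centre (578.1,132.3), yaw 13.7°, width 183.8 mm. Next, the divider.

```bash
python3 -c "
from h import *
rel([535,-273,250],162)"
```

```text
at [622.5 135.9 237.4] [ 1.7999e+02 -2.0000e-02 -1.6712e+02] t 2.6 tool shift 176.5 -379.1 -12.6 turn 30.88
```

>>> carry_out --pt "18 -38 -1.5 0 0" --pt "18 -38 -1.5 0 0" --pt "18 -38 -1.5 0 0" --pt "18 -38 -1.5 0 0" --pt "18 -38 -1.5 0 0" --pt "18 -38 -1.5 0 0" --pt "18 -38 -1.5 0 0" --pt "18 -38 -1.5 0 0" --pt "18 -38 -1.5 0 0" --pt "18 -38 -1.5 0 0" --pt "0 0 0 0 0"

```text
t: 3.7
eef_pos: [532.2, -279.5, 252.5]
tcp_rot: [-3.141, -0.0, -2.921]
ft_force: [-0.5, 0.8, -0.3]
opening: 1.002
grip_force: 0.0
```

>>> carry_out --pt "0 0 0 7.7 0" --pt "0 0 0 7.7 0" --pt "0 0 0 7.7 0" --pt "0 0 0 7.7 0" --pt "0 0 0 0 0" --pt "0 0 0 0 0"

```text
t: 4.3
eef_pos: [533.4, -275.0, 252.6]
tcp_rot: [3.141, -0.0, 2.835]
ft_force: [-0.4, 0.9, -0.3]
opening: 1.0
grip_force: 0.0
```

```bash
python3 - <<'E'
from h import *
import pickle
c=cam("wrist");pickle.dump(c,open("w3.pkl","wb"));save("w3.png",c)
print(env.state()["eef_pos"],env.state()["tcp_rot"])
E
```

```text
[ 533.36535911 -275.12859323  252.57408894] [ 3.14144115e+00 -8.12820787e-05  2.83478231e+00]
```

View pics/w3.png

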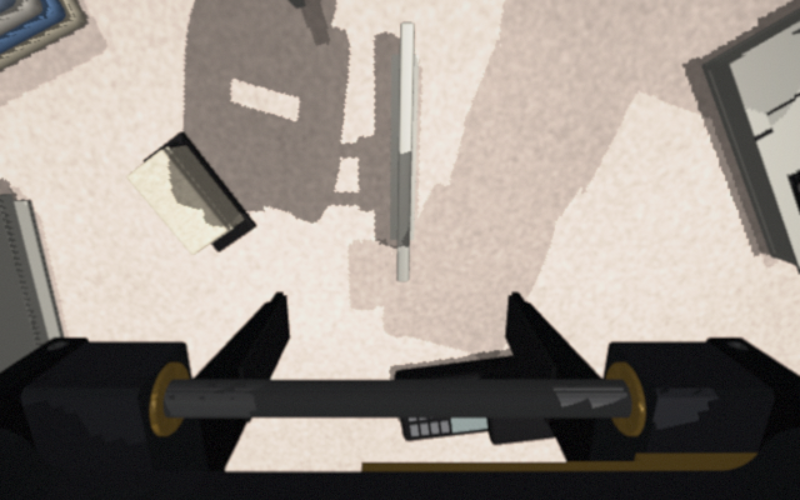

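The divider bead runs from (407,23) to (403,281) in the view, centred between the fingers.

```bash
python3 - <<'E'
from h import *
import pickle
c=pickle.load(open("w3.pkl","rb"))
P=onz(c,np.array([[407,23],[403,281]])/1.25,92);d=P[0]-P[1];m=P.mean(0);L=np.linalg.norm(d)
yaw=np.degrees(np.arctan2(d[1],d[0]));print(P,m,"len",L,"yaw",yaw)
u=d/L   # points along tool +x (towards robot) = tray -x after yaw ~193
g=m+30*u; print("grip",g); rel([g[0],g[1],74],yaw)
E
```

```text
[[ 399.43788056 -223.86333315   92.        ]
 [ 577.35173499 -282.17031323   92.        ]] [ 488.39480778 -253.01682319   92.        ] len 187.22458044836227 yaw 161.8546894059054
grip [ 459.88671541 -243.67398264   92.        ]
at [ 533.4 -275.1  252.6] [179.99  -0.   162.42] t 4.35 tool shift 79.5 7.8 178.6 turn 0.57
```

>>> carry_out --pt "26.5 2.6 20 0.5 0" --pt "26.5 2.6 20 0 0" --pt "26.5 2.6 20 0 0" --pt "0 0 30 0 0" --pt "0 0 30 0 0" --pt "0 0 30 0 0" --pt "0 0 20 0 0" --pt "0 0 9 0 0" --pt "0 0 0 0 0" --pt "0 0 0 0 0"

```text
t: 5.35
eef_pos: [460.5, -243.6, 74.3]
tcp_rot: [-3.141, 0.001, 2.824]
ft_force: [1.1, 0.8, 0.5]
opening: 0.998
grip_force: 0.0
```

```bash
python3 - <<'E'
from h import *
rel([459.9,-243.7,74],161.85)
c=cam("wrist");save("w4.png",c)
E
```

```text
at [ 460.5 -243.6   74.3] [-1.7999e+02  5.0000e-02  1.6179e+02] t 5.35 tool shift 0.6 -0.3 0.3 turn -0.06
```

View pics/w4.png

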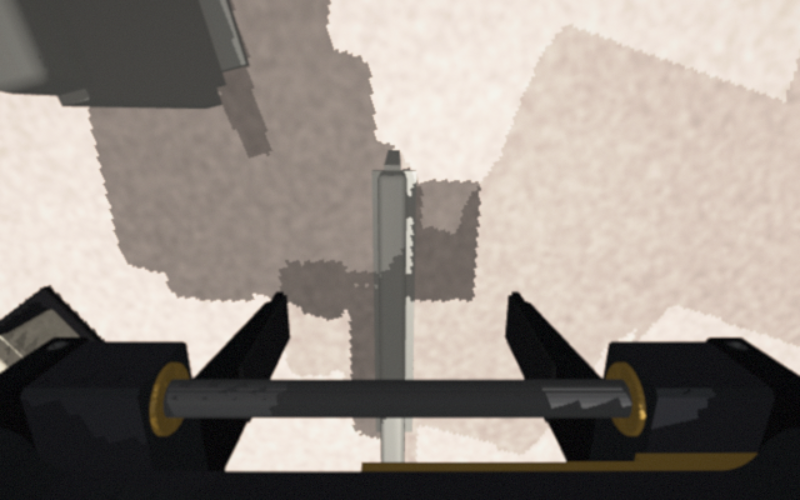

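The bead (x≈391) lies between the fingers (centre ≈397), within about 2 mm. Closing.

>>> carry_out --pt "0 0 0 0 1" --pt "0 0 0 0 1" --pt "0 0 0 0 1" --pt "0 0 0 0 1" --pt "0 0 0 0 1" --pt "0 0 0 0 1" --pt "0 0 0 0 1" --pt "0 0 0 0 1" --pt "0 0 0 0 1" --pt "0 0 0 0 1" --pt "0 0 0 0 1"

```text
t: 6.5
eef_pos: [460.2, -243.4, 73.6]
tcp_rot: [3.142, 0.0, 2.823]
ft_force: [-0.6, 0.0, 0.5]
opening: 0.135
grip_force: 0.1
```

>>> carry_out --pt "0 0 -5 0 1" --pt "0 0 -15 0 1" --pt "0 0 -25 0 1" --pt "0 0 -30 0 1" --pt "0 0 -30 0 1" --pt "0 0 -25 0 1" --pt "0 0 0 0 1" --pt "0 0 0 0 1"

```text
t: 7.3
eef_pos: [459.9, -243.2, 203.6]
tcp_rot: [-3.142, 0.0, 2.823]
ft_force: [0.1, 0.4, -1.4]
opening: 0.106
grip_force: 30.0
```

```bash
python3 - <<'E'
from h import *
s=env.state();print(s["opening"],s["grip_force"],s["ft_force"])
import pickle
c=cam("wrist");pickle.dump(c,open("w5.pkl","wb"));save("w5.png",c)
a=np.radians(13.7);u=np.array([np.cos(a),np.sin(a)])
g=np.array([578.1,132.3])-30*u;print(g);rel([g[0],g[1],204],193.7)
E
```

```text
0.10580009479093828 29.999541342258453 [ 0.05982961  0.35981423 -1.44879742]
[548.9535264  125.19485562]
at [ 459.7 -243.1  202.8] [ 1.7998e+02 -7.0000e-02  1.6174e+02] t 7.35 tool shift 30.6 377.7 -1.2 turn -31.96
```

View pics/w5.png

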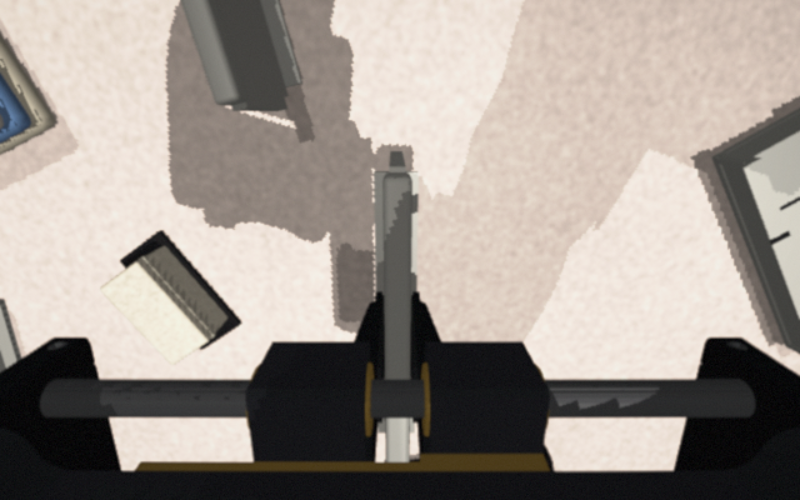

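The divider is held at 30 N with the bead centred at x≈397. The bead's end works out at tool x = 65.6 mm (65 expected), so it has not slipped. Next I carry it over the tray with the foot at z≈130.

>>> carry_out --pt "1 12 0 0 1" --pt "2 25 0 0 1" --pt "3 35 0 0 1" --pt "3 38 0 0 1" --pt "3 38 0 0 1" --pt "4 38 0 0 1" --pt "4 38 0 0 1" --pt "3 38 0 0 1" --pt "3 38 0 0 1" --pt "2 35 0 0 1" --pt "2 25 0 0 1" --pt "1 17 0 0 1"

```text
t: 8.55
eef_pos: [548.3, 126.7, 202.5]
tcp_rot: [-3.141, -0.002, 2.825]
ft_force: [-0.4, -0.5, -1.9]
opening: 0.102
grip_force: 30.0
```

>>> carry_out --pt "0 0 0 -4 1" --pt "0 0 0 -6 1" --pt "0 0 0 -6 1" --pt "0 0 0 -6 1" --pt "0 0 0 -6 1" --pt "0 0 0 -4 1" --pt "0 0 0 0 1" --pt "0 0 0 0 1" --pt "0 0 0 0 1"

```text
t: 9.45
eef_pos: [548.7, 124.3, 203.4]
tcp_rot: [3.141, -0.0, -2.903]
ft_force: [-0.1, -0.0, -1.7]
opening: 0.106
grip_force: 30.0
```

```bash
python3 - <<'E'
from h import *
rel([549,125.2,156],193.7)
c=cam("wrist");import pickle;pickle.dump(c,open("w6.pkl","wb"));save("w6.png",c)
E
```

```text
at [548.7 124.3 203.4] [ 1.7999e+02 -2.0000e-02 -1.6636e+02] t 9.45 tool shift -0.5 0.8 47.4 turn -0.06
```

View pics/w6.png

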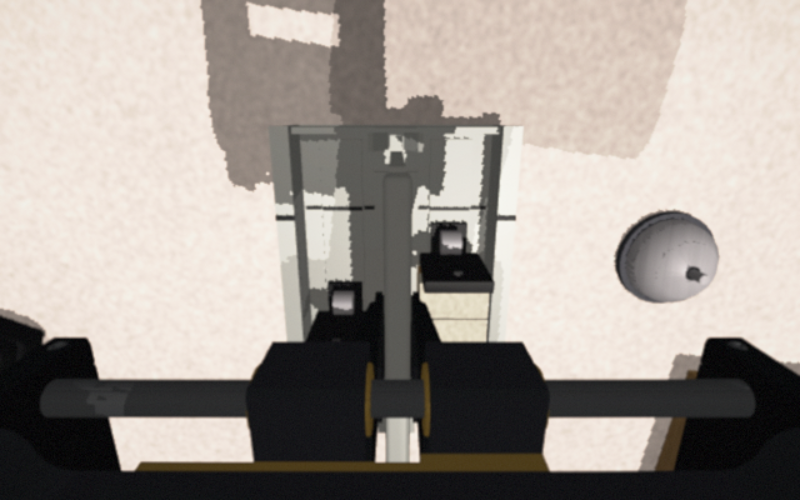

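Divider over the tray: bead at x≈397, in line with the slot post at (397,145). I correct by 0.8 mm and lower slowly.

>>> carry_out --pt "-0.5 0.8 10 0 1" --pt "0 0 20 0 1" --pt "0 0 20 0 1" --pt "0 0 15 0 1" --pt "0 0 8 0 1" --pt "0 0 5 0 1" --pt "0 0 4 0 1" --pt "0 0 4 0 1" --pt "0 0 4 0 1" --pt "0 0 4 0 1" --pt "0 0 0 0 1" --pt "0 0 0 0 1"

```text
t: 10.7
eef_pos: [549.1, 125.2, 109.7]
tcp_rot: [3.142, 0.0, -2.902]
ft_force: [0.1, -0.1, -1.2]
opening: 0.101
grip_force: 30.0
```

```bash
python3 - <<'E'
from h import *
s=env.state();print(s["ft_force"],s["moment"],s["grip_force"]);rel([549,125.2,80],193.7)
import pickle
c=pickle.load(open("w2.pkl","rb"));a=np.radians(13.7);R=np.array([[np.cos(a),np.sin(a)],[-np.sin(a),np.cos(a)]])
print("stocked paddle rear/front top, tray xy",(onz(c,np.array([[461,161],[461,179]])/1.25,84)[:,:2]-[578.1,132.3])@R.T)
E
```

```text
[ 0.1322844  -0.10078281 -1.18130952] [0.07127823 0.09619847 0.00578654] 29.999400079250336
at [549.1 125.2 109.7] [ 1.8000e+02  1.0000e-02 -1.6626e+02] t 10.7 tool shift 0.1 -0.0 29.7 turn 0.04
stocked paddle rear/front top, tray xy [[-6.54236772 41.79033931]
 [ 6.44779208 42.18053232]]
```

No contact so far. Continuing down.

>>> carry_out --pt "0 0 3 0 1" --pt "0 0 3 0 1" --pt "0 0 3 0 1" --pt "0 0 3 0 1" --pt "0 0 3 0 1" --pt "0 0 3 0 1" --pt "0 0 0 0 1" --pt "0 0 0 0 1"

```text
t: 11.5
eef_pos: [549.1, 125.2, 91.6]
tcp_rot: [3.142, -0.0, -2.902]
ft_force: [0.2, 0.3, -1.6]
opening: 0.101
grip_force: 30.0
```

>>> carry_out --pt "0 0 2 0 1" --pt "0 0 2 0 1" --pt "0 0 2 0 1" --pt "0 0 2 0 1" --pt "0 0 1 0 1" --pt "0 0 1 0 1" --pt "0 0 0 0 1" --pt "0 0 0 0 1"

```text
t: 12.3
eef_pos: [549.1, 125.2, 81.6]
tcp_rot: [3.142, 0.0, -2.902]
ft_force: [-0.5, 0.4, -2.1]
opening: 0.105
grip_force: 30.0
```

>>> carry_out --pt "0 0 0.6 0 1" --pt "0 0 0.6 0 1" --pt "0 0 0.6 0 1" --pt "0 0 0 0 1" --pt "0 0 0 0 1"

```text
t: 12.8
eef_pos: [549.1, 125.2, 80.2]
tcp_rot: [-3.142, 0.0, -2.902]
ft_force: [-1.9, -0.8, 5.5]
opening: 0.104
grip_force: 30.0
```

Contact at TCP z 80.2, where 80 is the seated value. I press slightly, then open part-way and lift.

>>> carry_out --pt "0 0 0.4 0 1" --pt "0 0 0 0 1" --pt "0 0 0 0 0.65" --pt "0 0 0 0 0.65" --pt "0 0 0 0 0.65" --pt "0 0 0 0 0.65" --pt "0 0 0 0 0.65" --pt "0 0 0 0 0.65"

```text
t: 13.6
eef_pos: [549.1, 125.2, 79.4]
tcp_rot: [3.142, -0.0, -2.902]
ft_force: [-0.2, 0.2, -0.3]
opening: 0.353
grip_force: 0.0
```

>>> carry_out --pt "0 0 -10 0 0.65" --pt "0 0 -20 0 0.65" --pt "0 0 -30 0 0.65" --pt "0 0 -40 0 0.65" --pt "-10 0 -40 0 0.65" --pt "-20 0 -20 0 0.65" --pt "-20 0 0 0 0.65" --pt "-20 0 0 0 0.65" --pt "0 0 0 0 0.65" --pt "0 0 0 0 0.65"

```text
t: 14.6
eef_pos: [616.5, 141.8, 239.4]
tcp_rot: [3.141, -0.001, -2.902]
ft_force: [0.2, -0.5, -0.0]
opening: 0.351
grip_force: 0.0
```

```bash
python3 - <<'E'
from h import *
import pickle
c=cam("wrist");pickle.dump(c,open("w7.pkl","wb"))
t=cam("scene");pickle.dump(t,open("s7.pkl","wb"))
A=cv2.resize(c["color"][:,:,::-1][:240,150:490],None,fx=1.2,fy=1.2)
B=cv2.resize(t["color"][:,:,::-1][250:370,270:410],None,fx=2.7,fy=2.7,interpolation=cv2.INTER_CUBIC)
h=max(A.shape[0],B.shape[0]);q=lambda a:np.pad(a,((0,h-a.shape[0]),(0,0),(0,0)))
im=np.hstack([q(A),q(B)]);print(im.shape,A.shape);cv2.imwrite("pics/after.png",im)
a=np.radians(13.7);P=np.array([578.1,132.3])+57*np.array([np.cos(a),np.sin(a)])-45*np.array([-np.sin(a),np.cos(a)])
print("pusher top",P);rel([P[0],P[1],150],103.7)
E
```

```text
(324, 786, 3) (288, 408, 3)
pusher top [644.13601641 102.08006393]
at [616.2 141.7 239.6] [ 1.7999e+02 -3.0000e-02 -1.6625e+02] t 14.7 tool shift -17.7 -45.1 89.6 turn 90.05
```

View pics/after.png

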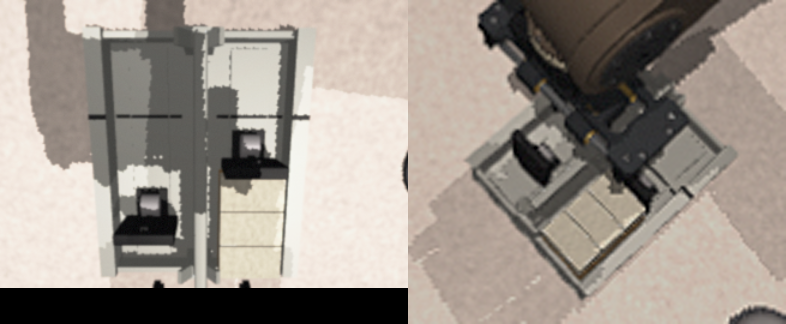

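Picture limit reached. The last one shows the divider seated along the centre line from x≈200 at the top down, in both posts, with the packs undisturbed. I turn for the pusher and check the bead numerically.

>>> carry_out --pt "0 0 0 7 0.65" --pt "0 0 0 8.5 0.65" --pt "0 0 0 8.5 0.65" --pt "0 0 0 8.5 0.65" --pt "0 0 0 8.5 0.65" --pt "0 0 0 8.5 0.65" --pt "0 0 0 8.5 0.65" --pt "0 0 0 8.5 0.65" --pt "0 0 0 8.5 0.65" --pt "0 0 0 8 0.65" --pt "0 0 0 7 0.65" --pt "0 0 0 0 0.65"

```text
t: 15.9
eef_pos: [616.5, 141.7, 239.8]
tcp_rot: [3.142, -0.0, 1.809]
ft_force: [0.4, -0.3, -0.5]
opening: 0.347
grip_force: 0.0
```

```bash
python3 - <<'E'
from h import *
import pickle
rel([644.1,102.1,150],103.7)
c=pickle.load(open("w7.pkl","rb"));a=np.radians(13.7);u=np.array([np.cos(a),np.sin(a)]);v=np.array([-u[1],u[0]])
g=c["color"].astype(float).mean(2)
for x in(-94,-70,-40,0,30,60):
    q=lambda y,z:proj(c,[*(np.array([578.1,132.3])+x*u+y*v),z])[0]
    m=q(0,98);r=int(round(m[1]));k=int(round(m[0]))
    print(x,m.round(1),"edges",q(-5,98)[0].round(1),q(5,98)[0].round(1),g[r,k-10:k+11].astype(int))
m=proj(c,[*(np.array([578.1,132.3])-95*u),98])[0];k=int(round(m[0]));print("end row",m,g[int(m[1])-8:int(m[1])+9,k].astype(int))
E
```

```text
at [616.5 141.7 239.8] [ 1.8000e+02 -1.0000e-02  1.0364e+02] t 15.9 tool shift -45.0 17.5 89.8 turn -0.06
-94 [315.6  25.9] edges 309.4 321.9 [ 78  75  77  84 106 124 109 101 126 153 167 182 190 193 199 202 155 122
 111 107 106]
-70 [315.7  58.1] edges 309.6 321.8 [ 94  96  94  94  92  84  85  92  91  94  93  91  96 137 188 182 169 195
 207 208 211]
-40 [315.7  96.2] edges 309.8 321.6 [ 94  91  93  93  91  84  87  93  94  92  92  91  91 101 136 163 140 104
  94  91  94]
0 [315.7 143.6] edges 310.0 321.4 [ 89  89  91  90  87  85  86  89  91  93  92  90  90  90  89  90 137 188
 139  93  88]
30 [315.7 176.8] edges 310.2 321.2 [ 88  87  90  89  87  92 120 129 129 125 103  93 102 135 158 141 166 196
 142  94  87]
60 [315.7 208.1] edges 310.4 321.1 [ 76  75  73  74  73  91 140 176 192 198 201 204 208 212 206 177 114  77
  73  89 117]
end row [315.64776034  24.50322504] [202 199 199 193 176 148 178 200 199 196 167 116  90  92  94  94  93]
```

Bead edges match the seated prediction (310–321 px). Now to the pusher.

>>> carry_out --pt "-15 6 10 0 0.65" --pt "-15 6 20 0 0.65" --pt "-15 5.5 20 0 0.65" --pt "0 0 30 0 0.65" --pt "0 0 25 0 0.65" --pt "0 0 20 0 0.65" --pt "0 0 10 0 0.65" --pt "0 0 0 0 0.65" --pt "0 0 0 0 0.65"

```text
t: 16.8
eef_pos: [645.2, 102.0, 104.9]
tcp_rot: [3.141, 0.0, 1.812]
ft_force: [0.8, 0.6, 0.4]
opening: 0.351
grip_force: 0.0
```

```bash
cat > pt.py <<'E'
from h import *
import sys
# paddle top: black extent along tool y between fingers, seen by wrist camera, on plane z=84
c=cam("wrist"); s=env.state(); rel([644.1,102.1,63],103.7)
a=np.radians(13.7);u=np.array([np.cos(a),np.sin(a)]);v=np.array([-u[1],u[0]]);O=np.array([578.1,132.3])
g=c["color"].astype(float).mean(2); tx=(s["eef_pos"][:2]-O)@u
for y in(-22,-26,-30):
    row=[]
    for x in np.arange(tx-20,tx+21,1.0):
        p=proj(c,[*(O+x*u+y*v),84])[0]; i,j=int(round(p[1])),int(round(p[0]))
        row.append(int(g[i,j]) if 0<=i<400 and 0<=j<640 else -1)
    print("y",y,"tcp tray x",tx.round(1),row)
E
python3 pt.py
```

```text
at [645.3 102.1 105.4] [1.7992e+02 1.0000e-02 1.0379e+02] t 16.85 tool shift 0.3 -1.2 42.4 turn 0.09
y -22 tcp tray x 58.2 [73, 73, 86, 100, 143, 163, 173, 160, 88, 84, 80, 80, 77, 72, 32, 29, 33, 33, 32, 32, 31, 35, 34, 37, 83, 87, 87, 87, 88, 87, 86, 85, 87, 87, 87, 85, 86, 86, 84, 88, 86, 86]
y -26 tcp tray x 58.2 [72, 74, 77, 81, 83, 86, 86, 87, 85, 86, 79, 79, 45, 10, 20, 32, 30, 31, 30, 18, 7, 17, 14, 34, 83, 88, 89, 88, 86, 86, 86, 86, 86, 87, 86, 87, 86, 88, 86, 87, 87, 86]
y -30 tcp tray x 58.2 [69, 76, 80, 81, 83, 87, 85, 87, 86, 83, 80, 47, 19, 5, 17, 26, 15, 17, 17, 15, 4, 11, 13, 28, 64, 87, 89, 89, 85, 85, 85, 86, 87, 87, 88, 84, 88, 88, 88, 86, 87, 87]
```

Paddle measured at tray x 51.7 to 61.7 (52 to 62 expected). Lower and grip.

>>> carry_out --pt "0 -1.3 10 0 0.65" --pt "0 0 15 0 0.65" --pt "0 0 12 0 0.65" --pt "0 0 5 0 0.65" --pt "0 0 0 0 1" --pt "0 0 0 0 1" --pt "0 0 0 0 1" --pt "0 0 0 0 1" --pt "0 0 0 0 1" --pt "0 0 0 0 1" --pt "0 0 0 0 1" --pt "0 0 0 0 1"

```text
t: 18.05
eef_pos: [643.7, 102.0, 62.9]
tcp_rot: [3.141, 0.0, 1.811]
ft_force: [-0.0, -1.0, 5.7]
opening: 0.105
grip_force: 30.0
```

```bash
python3 pt.py; python3 -c "
from h import *
s=env.state();print(s['opening'],s['grip_force'],s['ft_force'])"
```

```text
at [643.7 102.   62.9] [179.96   0.   103.75] t 18.1 tool shift -0.0 0.4 -0.1 turn 0.05
y -22 tcp tray x 56.6 [86, 47, 68, 77, 78, 80, 84, 84, 86, 85, 86, 84, 60, 12, 7, 12, 11, 10, 12, 17, 15, 13, 18, 10, 13, 17, 6, 14, 56, 181, 181, 181, 181, 181, 181, 179, 181, 121, 87, 85, 86]
y -26 tcp tray x 56.6 [87, 30, 65, 76, 75, 81, 84, 85, 86, 36, 11, 12, 10, 8, 11, 10, 10, 9, 16, 9, 14, 13, 15, 10, 12, 12, 4, 8, 9, 15, 9, 81, 176, 179, 181, 180, 180, 154, 89, 85, 85]
y -30 tcp tray x 56.6 [86, 85, 86, 87, 88, 86, 86, 84, 9, 11, 11, 7, 11, 6, 11, 19, 11, 14, 11, 16, 19, 13, 15, 5, 12, 11, 11, 9, 10, 8, 7, 12, 11, 115, 180, 180, 135, 84, 85, 87, 87]
0.10662500173049741 30.000298619270325 [-0.266799    0.41584264  5.77847055]
```

Gripped at 30 N. Draw back 100 mm.

>>> carry_out --pt "0 -5 0 0 1" --pt "0 -10 0 0 1" --pt "0 -12 0 0 1" --pt "0 -12 0 0 1" --pt "0 -12 0 0 1" --pt "0 -12 0 0 1" --pt "0 -12 0 0 1" --pt "0 -12 0 0 1" --pt "0 -8 0 0 1" --pt "0 -5 0 0 1" --pt "0 0 0 0 1" --pt "0 0 0 0 1"

```text
t: 19.3
eef_pos: [547.2, 78.6, 62.9]
tcp_rot: [3.139, 0.0, 1.81]
ft_force: [4.0, 3.7, 2.3]
opening: 0.102
grip_force: 30.0
```

```bash
python3 - <<'E'
from h import *
a=np.radians(13.7);u=np.array([np.cos(a),np.sin(a)]);v=np.array([-u[1],u[0]]);O=np.array([578.1,132.3])
s=env.state();d=s["eef_pos"][:2]-O;print("tcp tray",d@u,d@v,s["eef_pos"][2],s["ft_force"],s["grip_force"],s["opening"])
c=cam("wrist");g=c["color"].astype(float).mean(2)
# fill line on empty-lane rim (y -85) and stocked rim, z=44; paddle top edge near y=-24, z=84
for n,y,z,xs in(("rim",-85,44,range(-50,-25)),("rim+",85,44,range(-50,-25)),("pad",-22,84,range(-58,-28)),("pad",-24,84,range(-58,-28))):
    P=[proj(c,[*(O+x*u+y*v),z])[0] for x in xs]
    print(n,xs[0],[int(g[int(round(p[1])),int(round(p[0]))]) if 0<=p[1]<399 and 0<=p[0]<639 else -1 for p in P])
E
```

```text
tcp tray -42.76631197471424 -44.88911516471374 62.876592019227225 [4.03866335 3.67028205 2.28071187] 29.99964326620102 0.10173205384820931
rim -50 [38, 38, 39, 39, 37, 37, 37, 38, 37, 38, 38, 37, 36, 37, 39, 39, 39, 35, 37, 37, 38, 56, 60, 45, 21]
rim+ -50 [-1, -1, -1, -1, -1, -1, -1, -1, -1, -1, -1, -1, -1, -1, -1, -1, -1, -1, -1, -1, -1, -1, -1, -1, -1]
pad -58 [80, 83, 84, 85, 82, 83, 83, 55, 10, 9, 17, 9, 8, 16, 14, 15, 17, 15, 18, 9, 12, 13, 9, 59, 172, 182, 182, 180, 178, 181]
pad -58 [81, 82, 84, 87, 87, 52, 8, 9, 6, 15, 17, 3, 18, 13, 11, 14, 12, 15, 13, 15, 11, 10, 8, 8, 8, 9, 167, 181, 179, 180]
```

Travel is about 99.5 mm with the grip firm. I nudge 0.4 mm, settle, and hand in.

>>> carry_out --pt "0 -0.4 0 0 1" --pt "0 0 0 0 1" --pt "0 0 0 0 1" --pt "0 0 0 0 1"

```text
t: 19.75
eef_pos: [547.0, 78.5, 62.9]
tcp_rot: [3.138, 0.0, 1.811]
ft_force: [6.2, 3.3, 3.1]
opening: 0.101
grip_force: 30.0
```

```bash
python3 - <<'E'
from h import *
s=env.state();a=np.radians(13.7);print((s["eef_pos"][:2]-[578.1,132.3])@[np.cos(a),np.sin(a)],s["grip_force"],s["t"])
print(env.job_done())
E
```

```text
-42.99350950250902 29.99971568584442 19.75
the job is handed in; nothing more can be done
None
```

The divider is seated in the slots and released, and the empty lane's pusher is held at the fill line with the paddle centre at tray x −43.0 mm (front face at −38); I handed the job in at 19.75 s, and no verdict came back.

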